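Change over the mosaic drying board

TASK

First slide the drying lamp's dimmer fully back to its off end. With the lamp off, lift the finished mosaic off the sloping drying board and lay it level, face up, lengthwise and centred along the narrow raised rest, and set every new mosaic from the table on the board: face up and flat, its length running straight up the slope, its lower short edge against the ledge, side by side with none overhanging the board's ends. Only then slide the dimmer up to the white mark, and leave everything else as it is.

Things in the scene. Friction and masses are not known exactly. Their poses are not given: they have to be found in the camera images.
- board: face of the sloping drying board: grey, 460 mm wide, rising away from the robot at 0.42 rad, with an aluminium ledge 10 mm high and 10 mm thick along its lower edge. Origin: mid-width, in the corner of face and ledge (inner side), 50 mm above the table. x straight up the slope (face ends at 140 mm), y along the ledge to the left (face -230 to 230 mm), z out of the face
- finished: the finished mosaic, a wooden plaque 24 mm thick set with mixed glass mosaic on its upper face, 116 mm long (x) by 50 mm wide (y); it lies on the drying board at the start. Origin: centre of its underside, z up out of its mosaic face
- new_a: a new mosaic, a wooden plaque 24 mm thick set with mixed glass mosaic on its upper face, 100 mm long (x) by 46 mm wide (y), lying on the table between robot and board at the start; it may be absent. Origin: centre of its underside, z out of its mosaic face
- new_b: a new mosaic, a wooden plaque 24 mm thick set with mixed glass mosaic on its upper face, 80 mm long (x) by 50 mm wide (y), lying on the table between robot and board at the start; it may be absent. Origin: centre of its underside, z out of its mosaic face
- new_c: a new mosaic, a wooden plaque 24 mm thick set with mixed glass mosaic on its upper face, 104 mm long (x) by 44 mm wide (y), lying on the table between robot and board at the start; it may be absent. Origin: centre of its underside, z out of its mosaic face
- new_d: a new mosaic, a wooden plaque 24 mm thick set with mixed glass mosaic on its upper face, 90 mm long (x) by 46 mm wide (y), lying on the table between robot and board at the start; it may be absent. Origin: centre of its underside, z out of its mosaic face
- rest_top (a point): the narrow raised rest, a wooden bar 100 mm long (x) and only 30 mm wide (y) on a low steel foot (100 by 90 mm, 12 mm high). This point: centre of the bar's top face, 50 mm above the table; x along the bar, z up
- dimmer (a joint): position of the dimmer's grip along its 120 mm track, in m: 0 is the off end nearest the robot, 0.12 full brightness, 0.08 the white mark; it stays where it is left
- dimmer_top (a point): centre of the top of the dimmer's grey grip, which is 20 mm long along the track, 28 mm wide and 40 mm tall and stands on a dark steel track 14 mm high, 40 mm wide and 170 mm long, fixed to the table. Its y axis points along the track towards brighter
- dimmer_mark (a point): where point dimmer_top comes to lie when the grip stands exactly beside the white mark, a white tab 26 mm long, 6 mm wide and 14 mm high lying across the side of the track; y along the track towards brighter
- coaster: bystander: grey round mosaic coaster 100 mm across, 25 mm high; leave alone. Origin: centre of its underside
- grout_pot: bystander: white plastic pot 84 mm across, 60 mm high; leave alone. Origin: centre of its underside
- nippers: bystander: mosaic nippers with red handles, about 210 mm long along x, 70 mm wide, 20 mm high, lying on the table; leave alone. Origin: on the table, about mid-length

How it is judged:
By the outcome, as a careful person would: the job done as asked, in the order asked, and still so for the second after the job is handed in, with the robot touching nothing.
Of new_a, new_b, new_c, new_d only 3 to 4 are there at a start; the rules pass over those that are not, and their reading is None.
At some moment in a run one of new_a, new_b, new_c, new_d may be knocked a few centimetres aside while the robot is not near it.
It also fails if it takes over 210 s, if anything falls off the work surface, if the arm or the gripper's body presses on something with over 40 N, if the wrist force passes 120 N, or if a joint passes its speed limit or range.

ROBOT

A 6-joint arm with a two-finger parallel gripper is mounted at the origin on the work surface. World frame = base frame: x ahead of the robot, y to its left, z up, the work surface at z = 0. Lengths are in m, angles in degrees, forces in N, time in s.
With the tool pointing down it reaches from about 0.4 to 0.825 m from the base axis. Payload 7 kg.
Tool frame: the origin (TCP) lies midway between the tips of the shut fingers; the grasp point (between the pads) lies 19 mm behind it; z points along the fingers, y is the line along which they close (so a half turn about z gives the same grasp; the last joint's range is limited). The gripper opens to 88 mm and grips with 3 to 60 N. Pads are 19 mm wide; open, the fingers measure 130 mm over their backs; the gripper's body (78 mm by 193 mm) begins 47 mm behind the grasp point.
Start: joints at [-59.582, 20.546, 0.682, 0, -70.136, -16.507], TCP at [0.162, -0.655, 0.188] pointing down, gripper open.
Joint ranges: [-176.03, 176.03], [-82.01, 121.73], [-58.28, 71.71], [-173.87, 95.51], [-174.79, -0.11], [-173.66, 173.66]. Speed limits (degrees/s): [136.94, 136.94, 172.46, 180, 180, 180].

INTERFACE

Orientations are given as a 3x3 rotation matrix whose columns are the frame's x, y, z axes.
In Python, from rig import robot gives the robot as it stands. Calls block until the motion is done:
- robot.goto(position, orientation): joint-space move of the TCP to a pose.
- robot.servo_line(position, ori=None, speed=0.15): straight line of the TCP; ori=None keeps the orientation; speed is the mean speed in m/s.
- robot.movej(angles): joint-space move.
- robot.move_gripper(opening): opening from 0.0 (shut) to 1.0 (fully open); the grip force is fixed at half the most; returns when the fingers have stopped.
- robot.dwell(seconds).
- robot.ik(position, orientation): joint angles nearest the present ones, or None.
- robot.grab_frame(name): name is "scene" or "top" or "wrist"; returns (picture, depth): 384x512x3 uint8, red, green, blue; 384x512 float32, m along the optical axis (not along the pixel's ray), 0 where there is no reading.
- robot.camera_info(name): a dict with "vfov" (degrees; the focal length in pixels is half the picture's height over the tangent of half this angle, whatever the lens; pixels are square), "cx", "cy" (the principal point, pixels), "view" (4x4, takes a point from world to camera coordinates); the wrist camera has in their place "T_tool_cam" (4x4, takes a point from camera to tool coordinates, whose origin is the TCP and whose axes are the flange's). Camera axes: x right, y down, z forward; pixel columns grow to the right and rows downward; lengths in m; the calibration is good to about 2 mm. The wrist camera is an equidistant fisheye: a pixel r from the principal point sees the ray r / f radians off the axis. A picture is of the moment at which its call begins: read the wrist's pose just before it. camera_info takes no time and is no camera call.
A pose or a line that the arm cannot do raises robot.Unreachable and nothing moves.
- robot.job_done(): hands the job in; it is judged then, once.
Readings, each from a call of its own:
- robot.read_t(): time.
- robot.read_qpos(): joint angles.
- robot.read_qvel(): joint speeds.
- robot.read_effort(): joint torques, N m.
- robot.read_position(): TCP position.
- robot.read_tcp_rot(): TCP orientation.
- robot.read_force(): force on the tool from outside, world axes, zero at the start.
- robot.read_ft_torque(): the same for the moment, N m.
- robot.read_grip_width(): opening from 0.0 (shut) to 1.0 (fully open).
- robot.read_finger_force(): force on a finger pad.
Only numpy, scipy, OpenCV 4.12 (cv2) and the standard library are available. Lean on these libraries where they do the work, as an engineer would, in place of code of your own. Each camera call takes 0.05 s, during which the arm holds its last target. There are 200 camera calls.

## Working session

There is one attempt and no reset: what is moved stays moved. The work goes in short steps, each a Python script; the robot and the scene stay as the last script left them, time stands still between calls to the robot, and variables do not carry over. Pictures are saved under pics/ and viewed, at most 14 in all, crops included, and the job is handed in when it is done.

```bash
ls; mkdir -p pics; cat > h.py <<'E'
import numpy as np, cv2
from rig import robot
def grab(n):
    return robot.grab_frame(n)
def cloud(n,d,tcp=None):
    ci=robot.camera_info(n); h,w=d.shape
    f=h/2/np.tan(np.radians(ci['vfov'])/2)
    u,v=np.meshgrid(np.arange(w),np.arange(h))
    P=np.stack([(u-ci['cx'])/f*d,(v-ci['cy'])/f*d,d],-1)
    T=np.linalg.inv(np.array(ci['view']))
    W=P@T[:3,:3].T+T[:3,3]; W[d==0]=np.nan
    return W
E
python3 - <<'E'
from h import *
for n in('scene','top'):
    im,d=grab(n); cv2.imwrite(f'pics/{n}0.png',im[...,::-1]); np.savez(f'{n}0.npz',im=im,d=d,W=cloud(n,d))
    print(n,{k:np.round(v,3) for k,v in robot.camera_info(n).items()})
print(robot.read_t(),robot.read_tcp_rot())
E
```

```text
pics
scene {'vfov': np.float64(54.029), 'cx': np.float64(255.285), 'cy': np.float64(189.818), 'view': array([[-0.544,  0.839, -0.003,  0.318],
       [ 0.559,  0.359, -0.748, -0.282],
       [-0.626, -0.408, -0.664,  1.611],
       [ 0.   ,  0.   ,  0.   ,  1.   ]])}
top {'vfov': np.float64(47.039), 'cx': np.float64(250.599), 'cy': np.float64(195.501), 'view': array([[ 2.200e-02, -1.000e+00,  2.000e-03, -4.000e-03],
       [-9.880e-01, -2.200e-02, -1.520e-01,  5.990e-01],
       [ 1.520e-01,  1.000e-03, -9.880e-01,  1.255e+00],
       [ 0.000e+00,  0.000e+00,  0.000e+00,  1.000e+00]])}
0.1 [[-9.70701895e-01 -2.40286492e-01 -4.82094658e-04]
 [-2.40286939e-01  9.70700904e-01  1.39365926e-03]
 [ 1.33092227e-04  1.46866873e-03 -9.99998913e-01]]
```

View pics/scene0.png

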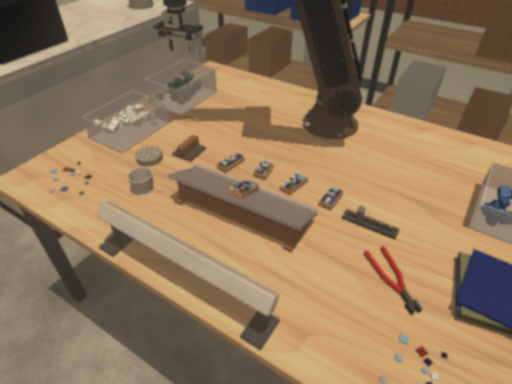

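View pics/top0.png

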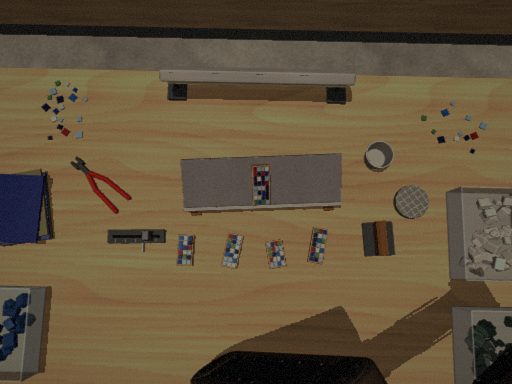

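Both views show four new mosaics in front of the board, around top px (186,250), (232,250), (276,253) and (318,245). The finished one is at (261,185), the dimmer at (137,237) and the rest at (379,238). Next I'll look at the fine detail and heights.

```bash
python3 - <<'E'
from h import *
z=np.load('top0.npz'); im=z['im']; W=z['W']
c=cv2.resize(im[145:275,95:425],None,fx=2.4,fy=2.4,interpolation=cv2.INTER_CUBIC)
g=cv2.resize(im[220:260,100:175],None,fx=6,fy=6,interpolation=cv2.INTER_CUBIC)
o=np.zeros((c.shape[0]+g.shape[0],c.shape[1],3),np.uint8); o[:c.shape[0]]=c; o[c.shape[0]:,:g.shape[1]]=g
cv2.imwrite('pics/crop0.png',np.clip(o[...,::-1]*1.6,0,255).astype(np.uint8))
H=W[...,2]
print('table z',np.nanmedian(H[255:280,200:300]),np.nanstd(H[270:285,100:180]))
m=((H>0.012)&(H<0.2)).astype(np.uint8)
n,l,s,ce=cv2.connectedComponentsWithStats(m)
for i in range(1,n):
    if s[i,4]<40: continue
    p=W[l==i]
    print(s[i],np.round(np.median(p,0),3),np.round(np.percentile(p[:,2],[5,50,95]),3))
E
```

```text
table z 0.0023488243336946546 0.0026506990978564576
[ 159   66  197   37 3827] [ 0.928 -0.001  0.138] [0.014 0.138 0.15 ]
[364 141  30  28 417] [ 0.74  -0.383  0.046] [0.015 0.046 0.064]
[ 180  153  162   62 8313] [ 0.634 -0.02   0.081] [0.054 0.081 0.108]
[ 70 157  61  56 535] [0.636 0.471 0.016] [0.013 0.016 0.022]
[   0  169   51   77 3414] [0.548 0.675 0.045] [0.028 0.045 0.049]
[394 185  35  34 915] [ 0.595 -0.47   0.027] [0.021 0.027 0.031]
[ 446  186   66   96 4292] [ 0.492 -0.65   0.064] [0.022 0.064 0.101]
[362 221  33  35 878] [ 0.483 -0.363  0.025] [0.013 0.025 0.055]
[307 227  21  37 536] [ 0.459 -0.19   0.024] [0.016 0.024 0.029]
[107 229  58  23 713] [0.474 0.342 0.016] [0.013 0.016 0.055]
[221 233  22  36 530] [0.439 0.062 0.024] [0.016 0.024 0.029]
[176 235  18  31 487] [0.437 0.199 0.024] [0.017 0.024 0.029]
[265 239  21  30 462] [ 0.431 -0.066  0.023] [0.017 0.023 0.029]
[   0  286   45   96 2923] [0.209 0.61  0.062] [0.021 0.062 0.101]
[ 452  306   60   78 2859] [ 0.199 -0.586  0.07 ] [0.021 0.07  0.121]
[504 316   8  12  80] [ 0.255 -0.732  0.034] [0.025 0.034 0.045]
[193 351  45  25  82] [0.162 0.089 0.187] [0.165 0.187 0.198]
```

View pics/crop0.png

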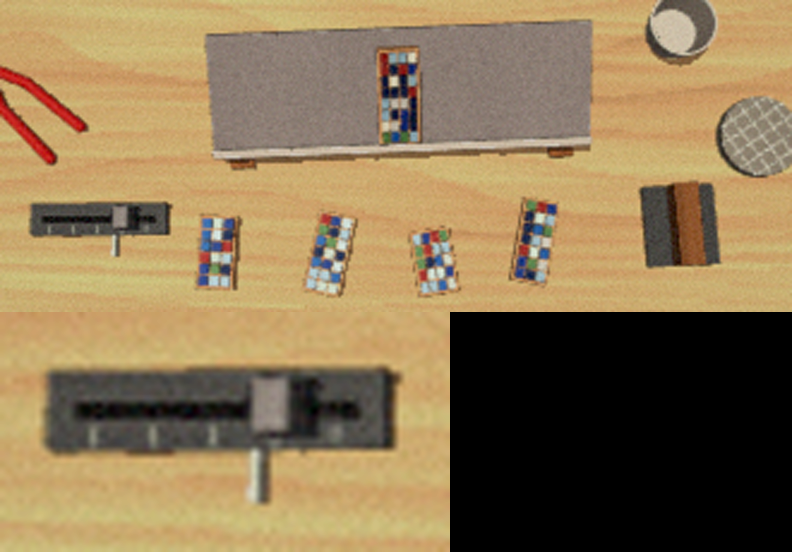

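The crop shows the dimmer's grip at about top px (145,236) and the white tab at (143,244), right of the track's centre. So the mark sits 80 mm from the left end, which means off is on the left (+y). The rest bar runs along x, and the finished mosaic sits by the ledge. Next: rectangle fits from the top view and a first wrist view above the dimmer.

```bash
cat >> h.py <<'E'
def wcloud(d,p,R):
    ci=robot.camera_info('wrist'); h,w=d.shape
    f=h/2/np.tan(np.radians(ci['vfov'])/2)
    u,v=np.meshgrid(np.arange(w)-ci['cx'],np.arange(h)-ci['cy'])
    r=np.hypot(u,v)+1e-9; th=r/f; t=np.tan(np.minimum(th,1.4))
    P=np.stack([u/r*t*d,v/r*t*d,d],-1); P[(d==0)|(th>1.2)]=np.nan
    T=np.array(ci['T_tool_cam']); P=P@T[:3,:3].T+T[:3,3]
    return P@R.T+p
def wrist(name=None):
    p=np.array(robot.read_position());R=np.array(robot.read_tcp_rot())
    im,d=grab('wrist'); W=wcloud(d,p,R)
    if name: cv2.imwrite(f'pics/{name}.png',im[...,::-1]); np.savez(name+'.npz',im=im,d=d,W=W,p=p,R=R)
    return im,d,W
def rect(pts2):
    (c,s,a)=cv2.minAreaRect(pts2.astype(np.float32)*1000)
    if s[0]<s[1]: s=s[::-1]; a+=90
    a=(a+90)%180-90
    return np.array(c)/1000,np.array(s),a
def down(a):  # tool y axis at world angle a (deg), pointing down
    a=np.radians(a); y=np.array([np.cos(a),np.sin(a),0]); z=np.array([0,0,-1.])
    return np.stack([np.cross(y,z),y,z],1)
def comps(W,m,mn=40):
    n,l,s,_=cv2.connectedComponentsWithStats(m.astype(np.uint8))
    return [(s[i],W[l==i]) for i in range(1,n) if s[i,4]>=mn]
E
python3 - <<'E'
from h import *
z=np.load('top0.npz'); W=z['W']; H=W[...,2]
for s,p in comps(W,(H>0.012)&(H<0.04)&(W[...,0]<0.56)&(abs(W[...,1])<0.45)):
    print(s,rect(p[:,:2]))
ci=robot.camera_info('wrist'); print(ci)
robot.goto([0.45,0.30,0.30],down(90))
wrist('w1'); print(robot.read_t(),robot.read_qpos())
E
```

```text
[362 222  16  34 342] (array([ 0.48190778, -0.34431534]), array([98.95714569, 34.01379013]), 4.502389430999756)
[386 222   9  33 145] (array([ 0.48571622, -0.40861664]), array([95.56925201, 18.41780853]), 4.461293697357178)
[307 227  21  37 536] (array([ 0.4597345 , -0.19138306]), array([103.30350494,  44.8085556 ]), -9.659309387207031)
[107 229  58  23 640] (array([0.46212225, 0.3478461 ]), array([169.84210205,  64.92651367]), -87.33659601211548)
[221 233  22  36 530] (array([0.43871442, 0.06168934]), array([99.65774536, 46.08949661]), -11.016845703125)
[176 235  18  31 487] (array([0.43685107, 0.20068019]), array([88.91979218, 47.08382416]), -1.4074249267578125)
[265 239  21  30 462] (array([ 0.43182147, -0.06698376]), array([79.92201996, 49.78621674]), 10.438458442687988)
{'vfov': 65.70646984690485, 'cx': 258.0542476889455, 'cy': 195.29272909157442, 'T_tool_cam': array([[ 1.94565571e-04, -9.69325996e-01, -2.45778511e-01,
         6.68562745e-02],
       [ 9.99999940e-01,  2.58915793e-04, -2.29508466e-04,
        -3.39577867e-04],
       [ 2.86104460e-04, -2.45778451e-01,  9.69325988e-01,
        -1.95486030e-01],
       [ 0.00000000e+00,  0.00000000e+00,  0.00000000e+00,
         1.00000000e+00]])}
3.65 [ 5.44104096e+01  4.71722275e+00 -5.47391970e+00  2.28536629e-03
 -7.98197316e+01 -1.44453665e+02]
```

View pics/w1.png

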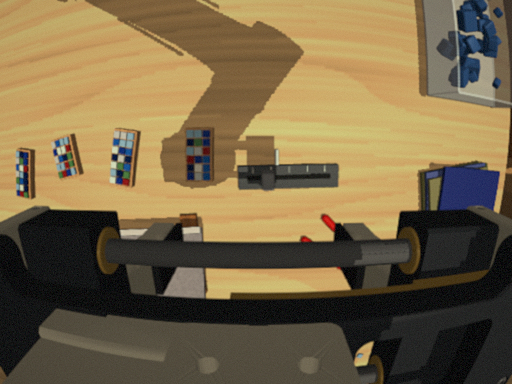

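All four mosaics are identified by their measured sizes: d at y=0.20, a at 0.06, b at -0.07 and c at -0.19. Wrist view: the track spans px 238–338 at row 177, with the grip at (268,178) and the tab at (277,157). Next I'll measure the board, finished mosaic, rest bar and dimmer grip numerically.

```bash
python3 - <<'E'
from h import *
z=np.load('top0.npz'); W=z['W']; H=W[...,2]; im=z['im']
hsv=cv2.cvtColor(im,cv2.COLOR_RGB2HSV)
box=np.zeros(H.shape,bool); box[150:216,176:346]=1
p=W[155:203,185:245].reshape(-1,3); p=np.vstack([p,W[155:203,278:338].reshape(-1,3)]); p=p[~np.isnan(p[:,0])]
for _ in range(4):
    A=np.c_[p[:,:2],np.ones(len(p))]; k=np.linalg.lstsq(A,p[:,2],rcond=None)[0]; r=p[:,2]-A@k; p=p[abs(r)<.006]
b=np.hypot(*k[:2]); print('plane',k,'slope',np.arctan(b),'yaw',np.degrees(np.arctan2(k[1],k[0])),r.std())
m=box&(H>0.04)&(H<0.13)
P=W[m]; c,s,a=rect(P[:,:2]); print('outline',c,s,a)
# finished: above plane >12mm
hp=(H-(W[...,0]*k[0]+W[...,1]*k[1]+k[2]))*np.cos(np.arctan(b))
for s,q in comps(W,box&(hp>0.013)&(hp<.04),60): print('fin',s,rect(q[:,:2]),np.median(q,0))
for s,q in comps(W,box&(hp>0.004)&(hp<.03),30): print('ledge+fin',s,rect(q[:,:2]),np.median(q,0))
for s,q in comps(W,(H>0.035)&(H<.07)&(W[...,0]<.56)&(abs(W[...,1])<.45),5): print('bar/grip',s,rect(q[:,:2]),np.median(q,0))
z=np.load('w1.npz'); W=z['W']; H=W[...,2]; 
for s,q in comps(W,(H>0.008)&(H<.07)&(W[...,0]<.54)&(abs(W[...,1])<.5),20): print('w',s,rect(q[:,:2]),np.median(q,0))
for s,q in comps(W,(H>0.035)&(H<.07)&(W[...,0]<.54)&(abs(W[...,1])<.5),20): print('w grip',s,rect(q[:,:2]),np.median(q,0))
# tab ray
g=z['im'].astype(int).min(-1); mm=(g>120)&(abs(W[...,0]-.43)<.03)&(abs(W[...,1]-.34)<.06)
for s,q in comps(W,mm,8): print('tab',s,np.median(q,0),rect(q[:,:2]))
E
```

```text
plane [ 0.36089642  0.01372415 -0.1509405 ] slope 0.34657970399197746 yaw 2.1777917345638484 0.002124331865154333
outline [ 0.6347345  -0.02077943] [460.95980835 147.25183105] -86.50255084037781
fin [252 164  18  41 689] (array([ 0.62563562, -0.0180153 ]), array([109.67430115,  48.69103241]), 1.8973475694656372) [ 0.625257   -0.01840638  0.09963708]
ledge+fin [ 180  154  162   57 2456] (array([ 0.63235974, -0.02012927]), array([459.16201782, 142.76106262]), -86.74159550666809) [0.66370242 0.0022026  0.10079619]
ledge+fin [294 202  36   5  68] (array([ 0.57553925, -0.1678201 ]), array([101.32646942,   9.46714592]), -86.36227989196777) [ 0.57508249 -0.16061728  0.06071894]
bar/grip [184 207  53   4 133] (array([0.55515002, 0.12700224]), array([151.46806335,   9.60466957]), -89.98582013789564) [0.55611736 0.15002349 0.05829065]
bar/grip [374 221  15  35 408] (array([ 0.48333035, -0.37253598]), array([99.42636108, 31.88522148]), 3.541940927505493) [ 0.48247169 -0.37072976  0.05118183]
bar/grip [142 231   8  10  74] (array([0.47511469, 0.31179001]), array([26.09127235, 18.16777039]), 3.78
[... 732 characters left out ...]
ray([169.24389648,  66.62789154]), -88.24569153785706) [0.47160276 0.34505467 0.01307104]
w grip [262 172  13  19 241] (array([0.47440244, 0.31399313]), array([27.15468788, 18.36735916]), 0.4047066569328308) [0.47330213 0.31392083 0.05292389]
tab [247 132  72   4 149] [ 0.40198078  0.3451606  -0.00104291] (array([0.40309674, 0.3402309 ]), array([119.43888092,   5.16661596]), -89.46707540750504)
tab [280 142   8   3  11] [ 0.41934096  0.34205986 -0.00135305] (array([0.41942987, 0.34129431]), array([11.57219124,  3.51836085]), -88.86531674861908)
tab [276 150   3  15  45] [0.44157609 0.32973979 0.01227399] (array([0.44230194, 0.33023108]), array([24.66100883,  4.37053013]), 0.5774298310279846)
```

```bash
python3 - <<'E'
from h import *
z=np.load('top0.npz'); W=z['W']; H=W[...,2]; im0=z['im']
p=np.vstack([W[162:199,190:245].reshape(-1,3),W[162:197,280:334].reshape(-1,3)]); p=p[~np.isnan(p[:,0])]
A=np.c_[p[:,:2],np.ones(len(p))]; k=np.linalg.lstsq(A,p[:,2],rcond=None)[0]; print('plane',k,np.arctan(np.hypot(*k[:2])),np.degrees(np.arctan2(k[1],k[0])),np.std(p[:,2]-A@k))
print('board bright',im0[165:195,190:245].mean())
robot.move_gripper(1.0)
R=down(-88.0)
robot.goto([0.4745,0.313,0.12],R)
robot.servo_line([0.4745,0.313,0.023],speed=0.08)
f0=np.array(robot.read_force()); robot.move_gripper(0.0)
print('w',robot.read_grip_width()*88,np.array(robot.read_force())-f0,robot.read_position(),robot.read_t())
u=np.array([-0.033,0.9995,0]); P=np.array(robot.read_position())
robot.servo_line(P+u*0.04,speed=0.08); print(np.array(robot.read_force())-f0)
im,d=grab('top'); print('bright@-40',im[165:195,190:245].mean())
s=0.09; robot.servo_line(P+u*s,speed=0.06); print(np.array(robot.read_force())-f0)
while s<0.112:
    s+=0.0015; robot.servo_line(P+u*s,speed=0.03); robot.dwell(.1); f=np.array(robot.read_force())-f0
    print(round(s,4),np.round(f,1),robot.read_position())
    if abs(f[1])>15: break
im,d=grab('top'); print('bright end',im[165:195,190:245].mean(),robot.read_t())
cv2.imwrite('pics/t2.png',im[...,::-1])
E
```

```text
plane [ 0.44374736  0.02677594 -0.2025671 ] 0.41831619986752167 3.453069558925556 0.0027331041532275644
board bright 79.24060606060605
w 0.2161974067531251 [-0.88063238 -0.18181471  0.9606276 ] [0.47448366 0.31301195 0.02300394] 9.35
[-1.1723929  -0.45328242 -0.51864537]
bright@-40 84.17030303030303
[-0.59686499 -0.2663707  -0.72767406]
0.0915 [-1.1 -0.3  0.4] [0.4715047  0.40432003 0.02305016]
0.093 [ 0.  -0.9 -0.5] [0.47137516 0.40594587 0.02298795]
0.0945 [-0.8  0.4 -0.2] [0.47131334 0.40751475 0.02299275]
0.096 [-0.8 -0.4 -1.3] [0.47127644 0.40896575 0.02298187]
0.0975 [-0.5  0.9 -0.9] [0.47126668 0.41048282 0.02300652]
0.099 [-1.4  0.8 -0.7] [0.47120811 0.41196927 0.022991  ]
0.1005 [-0.3  0.8  0.8] [0.47113897 0.41348076 0.0230005 ]
0.102 [-0.6  0.4 -0.8] [0.4711085  0.41498488 0.02300594]
0.1035 [-0.8  0.  -0.2] [0.47104388 0.41646522 0.02300476]
0.105 [-1.3 -0.9  0.2] [0.47100052 0.41795164 0.02298422]
0.1065 [-0.7 -0.5 -0.5] [0.47094525 0.41945423 0.02298374]
0.108 [-1.3 -1.1 -0.8] [0.47089049 0.42096997 0.02297624]
0.1095 [-0.9 -0.9 -0.8] [0.47083966 0.4224664  0.02296254]
0.111 [-0.2  0.7 -1. ] [0.47080683 0.42398126 0.02301128]
0.1125 [-0.7  0.3 -0.9] [0.47077839 0.42546476 0.02298294]
bright end 82.81919191919192 16.3333
```

The gripper closed on nothing, so I'll look at what happened.

```bash
python3 - <<'E'
from h import *
P=np.array(robot.read_position()); robot.servo_line([P[0],P[1],0.20],speed=0.2); robot.move_gripper(1.0)
robot.goto([0.46,0.15,0.28],down(-88))
im,d,W=wrist('w2'); im2,d2=grab('top'); W2=cloud('top',d2)
for n,X in(('w',W),('t',W2)):
  H=X[...,2]
  for lo in(.008,.035):
    for s,q in comps(X,(H>lo)&(H<.07)&(X[...,0]<.54)&(abs(X[...,1]-.36)<.14),20): print(n,lo,s,rect(q[:,:2]),np.median(q,0))
cv2.imwrite('pics/w2c.png',cv2.resize(np.hstack([im[:,:400],im2[180:280,80:180].repeat(3,0).repeat(3,1)[:, :300].copy() if 0 else cv2.resize(im2[180:280,80:180],(384,384))]),None,fx=1,fy=1)[...,::-1])
E
```

```text
w 0.008 [  94  139   94   41 2288] (array([0.46189832, 0.34935831]), array([171.45651245,  66.0737381 ]), -89.95808530598879) [0.47429909 0.33883174 0.01305073]
w 0.008 [211 148   3  57 110] (array([0.43628549, 0.22191098]), array([89.11225891,  3.78944564]), 0.00912562757730484) [0.43491801 0.22205144 0.01672488]
w 0.035 [144 144  15  20 264] (array([0.47525122, 0.31240707]), array([27.56905937, 19.45303917]), -0.02435302734375) [0.47541273 0.30988951 0.05270626]
```

View pics/w2c.png

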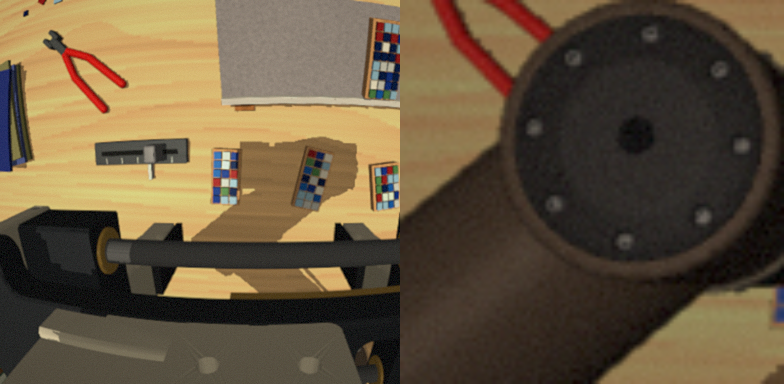

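The grip hasn't moved: it is still at about (0.475, 0.313) in both views. I'll descend again and look before and after closing.

```bash
python3 - <<'E'
from h import *
print(robot.read_grip_width())
robot.goto([0.4750,0.313,0.12],down(-88)); robot.servo_line([0.4750,0.313,0.023],speed=0.1)
print(robot.read_position(),robot.read_grip_width(),robot.read_force())
a,_,_=wrist(); s1,_=grab('scene'); robot.move_gripper(0.1); b,_,_=wrist(); s2,_=grab('scene')
print(robot.read_position(),robot.read_grip_width(),robot.read_force(),robot.read_finger_force(),robot.read_t())
c=lambda s: cv2.resize(s[160:260,310:440],(400,300),interpolation=cv2.INTER_CUBIC)
r=lambda s: cv2.resize(s,(400,300))
cv2.imwrite('pics/g1.png',np.vstack([np.hstack([r(a),r(b)]),np.hstack([c(s1),c(s2)])])[...,::-1])
E
```

```text
1.0019488721718675
[0.47541127 0.3133435  0.02367472] 1.0006653227265403 [-0.69924902 -0.16439537 -0.60520945]
[0.47501613 0.31302044 0.02301505] 0.09831245890401935 [ 0.09932342  0.26469254 -0.22337017] 0.0 23.5917
```

View pics/g1.png

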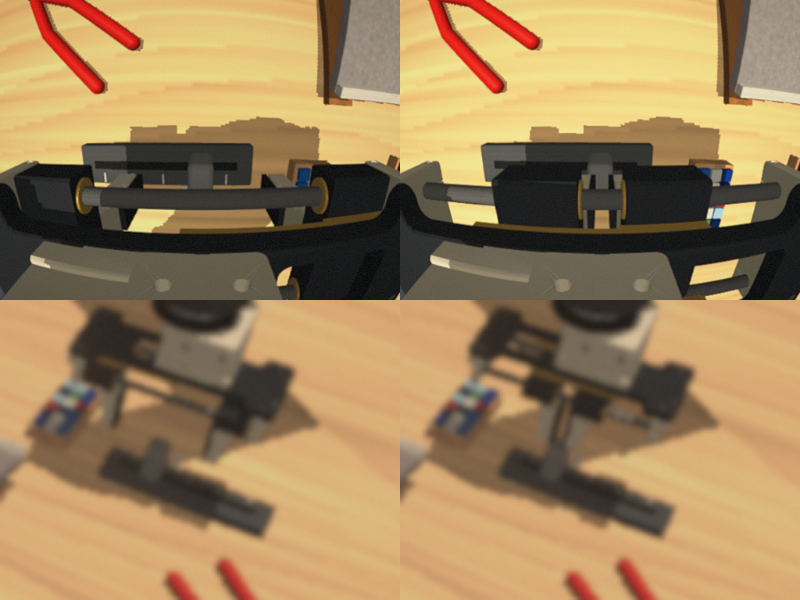

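The fingers close on the robot side of the grip, or above it. I'll compare their 3-D location in the scene camera's depth with the grip's.

```bash
python3 - <<'E'
from h import *
im,d=grab('scene'); W=cloud('scene',d)
for (u,v) in [(358,196),(360,202),(362,206),(361,210),(361,214),(361,218),(385,228),(400,240)]:
    print(u,v,np.round(W[v,u],3),im[v,u])
p=np.array(robot.read_position());R=np.array(robot.read_tcp_rot());print(p,R)
ci=robot.camera_info('scene');V=np.array(ci['view']);f=192/np.tan(np.radians(ci['vfov']/2))
for q in (p,p+[0,0,.05],[.475,.313,.054]):
    c=V[:3,:3]@q+V[:3,3]; print(q,c[:2]/c[2]*f+[ci['cx'],ci['cy']])
im,d,W=wrist('w3')
for v in range(195,300,8): print(v,[ (np.round(W[v,u],3).tolist(),im[v,u].tolist()) for u in (249,258,267)])
z=np.load('scene0.npz');W=z['W'];H=W[...,2]
for s,q in comps(W,(H>0.035)&(H<.07)&(W[...,0]<.54)&(abs(W[...,1]-.33)<.1),10): print('scene grip',s,rect(q[:,:2]),np.median(q,0))
E
```

```text
358 196 [0.489 0.299 0.108] [110  97  81]
360 202 [0.485 0.308 0.085] [71 60 48]
362 206 [0.467 0.313 0.056] [86 73 59]
361 210 [0.485 0.317 0.056] [79 71 64]
361 214 [0.488 0.32  0.043] [78 71 64]
361 218 [0.489 0.323 0.029] [71 64 57]
385 228 [0.475 0.397 0.014] [61 56 50]
400 240 [0.487 0.449 0.003] [214 166 115]
[0.47501914 0.31301047 0.02302224] [[ 9.99391156e-01  3.48900414e-02  4.20229898e-05]
 [ 3.48900400e-02 -9.99391157e-01  3.21358640e-05]
 [ 4.31186261e-05 -3.06501145e-05 -9.99999999e-01]]
[0.47501914 0.31301047 0.02302224] [359.14879334 215.24895429]
[0.47501914 0.31301047 0.07302224] [362.13448043 203.61117811]
[0.475, 0.313, 0.054] [360.97729705 208.11296402]
195 [([0.488, 0.319, 0.014], [58, 56, 55]), ([0.488, 0.313, 0.013], [56, 54, 53]), ([0.488, 0.306, 0.013], [52, 53, 50])]
203 [([0.489, 0.319, 0.038], [64, 60, 60]), ([0.489, 0.313, 0.038], [63, 62, 56]), ([0.489, 0.307, 0.036], [62, 61, 58])]
211 [([0.488, 0.318, 0.05], [83, 77, 73]), ([0.488, 0.313, 0.052], [80, 77, 73]), ([0.488, 0.308, 0.051], [85, 83, 78])]
219 [([0.484, 0.318, 0.053], [92, 88, 84]), ([0.484,
[... 747 characters left out ...]
1, 50]), ([0.5, 0.311, 0.144], [52, 50, 49])]
275 [([0.47, 0.317, 0.095], [114, 86, 52]), ([0.415, 0.31, -0.001], [179, 140, 91]), ([0.469, 0.308, 0.094], [122, 92, 57])]
283 [([0.465, 0.316, 0.095], [118, 92, 59]), ([0.407, 0.31, -0.002], [167, 130, 80]), ([0.466, 0.308, 0.095], [128, 102, 67])]
291 [([0.398, 0.318, -0.002], [162, 128, 80]), ([0.399, 0.31, -0.0], [178, 139, 87]), ([0.399, 0.302, -0.001], [166, 131, 84])]
299 [([0.499, 0.315, 0.158], [59, 47, 24]), ([0.5, 0.313, 0.159], [56, 44, 26]), ([0.5, 0.311, 0.159], [55, 46, 27])]
scene grip [356 205  10  12  76] (array([0.47804465, 0.31426605]), array([29.32455444, 20.04553413]), 1.4156566858291626) [0.48478501 0.31536297 0.0535223 ]
```

Per depth, the finger tips sit just above the grip's top (z≈0.06) although the reported TCP is at 0.023. I'll measure the actual tip offset in the wrist cloud.

```bash
python3 - <<'E'
from h import *
P=np.array(robot.read_position()); robot.servo_line([P[0],P[1],0.2],speed=0.2)
for o in (0.1,0.5,1.0):
    robot.move_gripper(o); p=np.array(robot.read_position());R=np.array(robot.read_tcp_rot())
    im,d,W=wrist('wf%d'%(o*10)); L=(W-p)@R; L[np.isnan(L)]=9
    near=(L[...,2]<0.06)&(L[...,2]>-.09)&(abs(L[...,0])<.03)&(abs(L[...,1])<.09)
    q=L[near]; print(o,len(q),'max tool z',np.sort(q[:,2])[-10:].round(3), 'at',q[q[:,2].argsort()[-60:]].mean(0).round(3))
    for lo in np.arange(-.09,.03,.01):
        k=q[(q[:,2]>lo)&(q[:,2]<lo+.01)]
        if len(k): print('  ',lo.round(2),len(k),k.min(0).round(3),k.max(0).round(3))
E
```

```text
0.1 1115 max tool z [-0.039 -0.039 -0.039 -0.039 -0.038 -0.038 -0.038 -0.038 -0.038 -0.037] at [ 0.009  0.001 -0.041]
   -0.09 492 [-0.007 -0.008 -0.09 ] [ 0.007  0.009 -0.082]
   -0.08 28 [-0.011 -0.004 -0.073] [-0.003  0.005 -0.07 ]
   -0.07 78 [-0.005 -0.011 -0.07 ] [ 0.011  0.012 -0.06 ]
   -0.06 275 [ 0.006 -0.012 -0.06 ] [ 0.011  0.014 -0.05 ]
   -0.05 228 [ 0.002 -0.013 -0.05 ] [ 0.011  0.014 -0.04 ]
   -0.04 14 [ 0.008 -0.007 -0.04 ] [ 0.009  0.008 -0.037]
0.5 2101 max tool z [-0.039 -0.039 -0.039 -0.039 -0.039 -0.039 -0.039 -0.039 -0.039 -0.038] at [ 0.006  0.002 -0.04 ]
   -0.09 605 [-0.008 -0.025 -0.09 ] [ 0.007  0.027 -0.08 ]
   -0.08 139 [-0.01  -0.022 -0.08 ] [ 0.002  0.023 -0.07 ]
   -0.07 368 [-0.011 -0.038 -0.07 ] [ 0.011  0.039 -0.06 ]
   -0.06 572 [-0.011 -0.037 -0.06 ] [ 0.011  0.038 -0.05 ]
   -0.05 386 [-0.001 -0.037 -0.05 ] [ 0.011  0.038 -0.04 ]
   -0.04 31 [ 0.001 -0.025 -0.04 ] [ 0.009  0.026 -0.038]
1.0 2544 max tool z [-0.038 -0.038 -0.038 -0.038 -0.038 -0.038 -0.037 -0.037 -0.037 -0.037] at [ 0.005 -0.005 -0.039]
   -0.09 821 [-0.011 -0.048 -0.09 ] [ 0.007  0.049 -0.08 ]
   -0.08 260 [-0.011 -0.044 -0.08 ] [ 0.002  0.045 -0.07 ]
   -0.07 419 [-0.011 -0.06  -0.07 ] [ 0.011  0.061 -0.06 ]
   -0.06 557 [-0.01  -0.059 -0.06 ] [ 0.011  0.06  -0.05 ]
   -0.05 431 [-0.001 -0.059 -0.05 ] [ 0.011  0.06  -0.04 ]
   -0.04 56 [-0.002 -0.047 -0.04 ] [ 0.009  0.047 -0.037]
```

The fingers really end 38.5 mm short of the reported TCP along the tool axis, so I'll command with that offset and watch the forces.

```bash
cat >> h.py <<'E'
OFF=0.0385
def tip(): return np.array(robot.read_position())-OFF*np.array(robot.read_tcp_rot())[:,2]
def G(p,R): robot.goto(np.array(p)+OFF*R[:,2],R)
def L(p,R=None,speed=0.1):
    Rc=np.array(robot.read_tcp_rot()) if R is None else R
    robot.servo_line(np.array(p)+OFF*Rc[:,2],R,speed)
def F(): return np.mean([robot.read_force() for _ in range(1)],0)
def guarded(p0,u,s0,s1,step,lim,f0):
    """step from p0+u*s0 along u until force against motion > lim"""
    s=s0
    while s<s1:
        s+=step; L(p0+u*s,speed=0.05); robot.dwell(0.05); f=-(np.array(robot.read_force())-f0)@u
        if f>lim: break
    return s,f
E
python3 - <<'E'
from h import *
R=down(-88.0)
robot.move_gripper(1.0)
G([0.4745,0.313,0.10],R); f0=F()
L([0.4745,0.313,0.035],R,speed=0.1); print(F()-f0)
L([0.4745,0.313,0.022],R,speed=0.05); print(F()-f0)
robot.move_gripper(0.0); print(robot.read_grip_width()*88,F()-f0,tip(),robot.read_finger_force())
f0=F(); b=lambda:(grab('top')[0][165:195,190:235].mean())
P=tip();u=np.array([-0.033,0.9995,0]); print(b())
L(P+u*0.04,speed=0.08); print(F()-f0,b())
L(P+u*0.09,speed=0.08)
print(guarded(P,u,.09,.112,.0015,12,f0),tip(),F()-f0,b(),robot.read_grip_width()*88,robot.read_t())
E
```

```text
[ 0.73101669 -0.47514387 -1.17022586]
[0.00402964 0.64295289 0.38999717]
19.95246798789339 [ 0.17113362  0.93090213 -2.38756661] [0.47450783 0.31311508 0.02199332] 29.98416155576706
85.7316049382716
[ 0.65877192  0.12560643 -0.9590297 ] 84.54444444444445
(0.10200000000000001, np.float64(14.043065657286204)) [0.4714703  0.41053719 0.0219632 ] [  9.4059505  -13.73953906   5.33209821] 83.39382716049383 20.213387215902195 33.8583
```

```bash
cat >> h.py <<'E'
PSI=np.radians(3.45)
def boardR(psi=PSI,a=0.42):
    h=np.array([np.cos(psi),np.sin(psi),0]); x=np.cos(a)*h+np.sin(a)*np.array([0,0,1]); y=np.array([-np.sin(psi),np.cos(psi),0])
    return np.stack([x,y,np.cross(x,y)],1)
def tiltR(B): return np.stack([B[:,0],-B[:,1],-B[:,2]],1)
E
python3 - <<'E'
from h import *
robot.move_gripper(1.0); P=tip(); L(P+[0,0,.12],speed=.2)
B=boardR(); R=tiltR(B)
G(np.array([0.62,-0.02,0.09])+B[:,2]*0.16,R)
im,d,W=wrist('wb'); print(robot.read_qpos(),tip(),robot.read_t())
E
```

```text
[ 22.90909947  -5.23487343 -38.60864153  13.79522988 -34.59469369
  60.74283186] [ 0.55538223 -0.02306028  0.23588488] 37.525
```

View pics/wb.png

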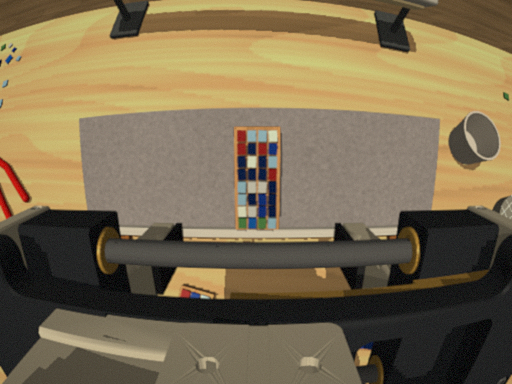

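The wrist view shows the whole board face (columns 80–440, rows 110–230). The finished mosaic is at (258,178), with its lower edge near the ledge at row 232. Now I'll fit everything in the board frame.

```bash
python3 - <<'E'
from h import *
z=np.load('wb.npz'); W=z['W'];im=z['im']; B=boardR()
reg=np.zeros(W.shape[:2],bool); reg[105:233,75:445]=1
f=np.zeros_like(reg); f[125:215,95:225]=1; f[125:215,292:425]=1
p=W[f]; p=p[~np.isnan(p[:,0])]; A=np.c_[p[:,:2],np.ones(len(p))]; k=np.linalg.lstsq(A,p[:,2],rcond=None)[0]
print('plane',k,np.arctan(np.hypot(*k[:2])),np.degrees(np.arctan2(k[1],k[0])),'z at(.62,-.02)',k@[.62,-.02,1])
# local frame at O0
O=np.array([.62,-.02,k@[.62,-.02,1]]); Lc=(W-O)@B; Lc[np.isnan(Lc)]=9
m=reg&(abs(Lc[...,2])<.012)&(abs(Lc[...,0])<.12)&(abs(Lc[...,1])<.26)
c,s,a=rect(Lc[m][:,:2]); print('face',c,s,a,Lc[m].min(0),Lc[m].max(0))
m=reg&(Lc[...,2]>.014)&(Lc[...,2]<.032)
for s,q in comps(Lc,m,200): print('fin',s,rect(q[:,:2]),np.median(q[:,2]))
m=reg&(Lc[...,2]>.0055)&(Lc[...,2]<.014)
for s,q in comps(Lc,m,60): print('ledge',s,rect(q[:,:2]),np.median(q[:,2]))
# ledge inner edge by colour: bright
g=im.astype(int).min(-1)
for cc in (110,150,200,310,360,405):
    col=g[200:245,cc]; print(cc,col[18:40].tolist(),[ (Lc[200+i,cc]*1000).round(0).tolist() for i in (24,27,30,33)])
print('origin z=.05 along slope: x_local=',(0.05-O[2])/np.sin(.42))
E
```

```text
plane [ 0.20778569  0.01158932 -0.05219203] 0.20518003141941826 3.1923841157005546 z at(.62,-.02) 0.07640330838145672
face [ 0.01291562 -0.00121669] [460.3694458  147.48272705] -89.9177672713995 [-0.06107604 -0.23132332 -0.00951425] [0.08684316 0.22904372 0.01199967]
ledge [ 234  126   47  104 1641] (array([0.0075356, 0.0015367]), array([116.03244781,  49.59672546]), 0.12595544755458832) 0.011783205648514764
110 [18, 16, 0, 12, 11, 15, 2, 10, 18, 18, 24, 19, 13, 26, 19, 8, 17, 20, 19, 34, 38, 38] [[40.0, 48.0, 247.0], [39.0, 48.0, 248.0], [39.0, 47.0, 249.0], [38.0, 46.0, 251.0]]
150 [119, 122, 119, 117, 119, 119, 114, 103, 87, 68, 61, 67, 63, 66, 68, 64, 61, 65, 67, 66, 64, 61] [[-52.0, 136.0, -6.0], [16.0, 59.0, 185.0], [16.0, 57.0, 189.0], [15.0, 56.0, 192.0]]
200 [124, 122, 121, 121, 115, 117, 123, 121, 111, 100, 112, 148, 160, 163, 162, 159, 163, 162, 153, 85, 65, 101] [[-51.0, 70.0, -5.0], [-53.0, 70.0, -2.0], [-55.0, 69.0, 4.0], [-59.0, 69.0, 3.0]]
310 [119, 117, 118, 117, 118, 119, 120, 116, 115, 105, 108, 137, 158, 162, 167, 167, 165, 167, 164, 104, 89, 110] [[-51.0, -63.0, -6.0], [-53.0, -62.0, -2.0], [-54.0, -61.0, 5.0], [-58.0, -61.0, 4.0]]
360 [110, 119, 121, 115, 105, 93, 91, 95, 91, 93, 88, 89, 95, 94, 92, 95, 93, 100, 106, 105, 94, 85] [[16.0, -57.0, 178.0], [16.0, -55.0, 185.0], [16.0, -54.0, 189.0], [16.0, -52.0, 193.0]]
405 [10, 5, 2, 14, 14, 20, 16, 9, 16, 19, 24, 29, 23, 22, 21, 18, 17, 24, 22, 22, 30, 40] [[40.0, -47.0, 248.0], [39.0, -48.0, 246.0], [39.0, -46.0, 249.0], [38.0, -47.0, 249.0]]
origin z=.05 along slope: x_local= -0.06475200864464271
```

```bash
python3 - <<'E'
from h import *
z=np.load('wb.npz'); W=z['W'];im=z['im']; B=boardR()
f=np.zeros(W.shape[:2],bool); f[125:198,95:225]=1; f[125:198,292:425]=1
p=W[f]; p=p[~np.isnan(p[:,0])]; A=np.c_[p[:,:2],np.ones(len(p))]; k=np.linalg.lstsq(A,p[:,2],rcond=None)[0]
print('plane',k,np.arctan(np.hypot(*k[:2])),np.degrees(np.arctan2(k[1],k[0])),'z',k@[.62,-.02,1], 'res',np.std(p[:,2]-A@k))
kt=[ 0.44374736 , 0.02677594 ,-0.2025671 ]; print('top z',np.dot(kt,[.62,-.02,1]))
O=np.array([.62,-.02,k@[.62,-.02,1]]); Lc=(W-O)@B; Lc[np.isnan(Lc)]=9
reg=np.zeros(W.shape[:2],bool); reg[105:232,75:445]=1
m=reg&(Lc[...,2]>.012)&(Lc[...,2]<.032)&(abs(Lc[...,1])<.05)
for s,q in comps(Lc,m,200): print('fin',s,rect(q[:,:2]),np.median(q[:,2]))
print('face x max',np.percentile(Lc[105:150,150:350][abs(Lc[105:150,150:350,2])<.006][:,0],99.5))
for cc in (195,200,300,310,320): print(cc,[ (Lc[i,cc]*1000).round(0).tolist() for i in (222,225,227,228,229,230,231,233,235)])
print('x_local origin',(0.05-O[2])/np.sin(.42),O)
E
```

```text
plane [ 0.44437228  0.02633951 -0.20533431] 0.4188152008772493 3.392154026372821 z 0.06964971910380513 res 0.0008144473846606289
top z 0.07202074439999995
fin [ 234  126   47  104 4687] (array([0.01028944, 0.0015367 ]), array([116.03244019,  49.59672546]), 0.12595544755458832) 0.023341545028049318
face x max 0.0891096570400439
195 [[-46.0, 77.0, 0.0], [-49.0, 77.0, 1.0], [-50.0, 76.0, 5.0], [-51.0, 76.0, 7.0], [-51.0, 75.0, 10.0], [-52.0, 75.0, 10.0], [-53.0, 75.0, 10.0], [-56.0, 76.0, 9.0], [-58.0, 75.0, 11.0]]
200 [[-46.0, 71.0, -2.0], [-50.0, 71.0, -0.0], [-50.0, 70.0, 4.0], [-50.0, 69.0, 9.0], [-51.0, 69.0, 10.0], [-52.0, 69.0, 10.0], [-53.0, 69.0, 10.0], [-56.0, 69.0, 9.0], [-58.0, 69.0, 11.0]]
300 [[-46.0, -50.0, -1.0], [-49.0, -51.0, -0.0], [-50.0, -50.0, 5.0], [-50.0, -50.0, 7.0], [-51.0, -49.0, 10.0], [-51.0, -49.0, 11.0], [-53.0, -49.0, 10.0], [-55.0, -49.0, 11.0], [-58.0, -50.0, 11.0]]
310 [[-46.0, -63.0, -1.0], [-49.0, -63.0, -0.0], [-50.0, -62.0, 4.0], [-51.0, -62.0, 7.0], [-51.0, -61.0, 10.0], [-52.0, -61.0, 11.0], [-53.0, -61.0, 10.0], [-56.0, -61.0, 11.0], [-58.0, -62.0, 11.0]]
320 [[-45.0, -75.0, 0.0], [-49.0, -75.0, 1.0], [-51.0, -75.0, 3.0], [-51.0, -74.0, 7.0], [-51.0, -74.0, 9.0], [-52.0, -74.0, 10.0], [-53.0, -73.0, 11.0], [-56.0, -74.0, 10.0], [-59.0, -74.0, 10.0]]
x_local origin -0.048189369411296194 [ 0.62       -0.02        0.06964972]
```

The board frame is precise now. A quick look at the rest, then move the finished mosaic.

```bash
cat >> h.py <<'E'
B=boardR(); OB=np.array([.62,-.02,.0700])+B@np.array([-.0505,-.0012,0]); RT=tiltR(B)
def bp(x,y,z): return OB+B@np.array([x,y,z])
E
python3 - <<'E'
from h import *
print(OB)
G([.44,-.372,.22],down(-86.5))
im,d,W=wrist('wr'); H=W[...,2]
for s,q in comps(W,(H>.038)&(H<.065)&(abs(W[...,0]-.48)<.09)&(abs(W[...,1]+.37)<.08),100): print('bar',s,rect(q[:,:2]),np.median(q,0))
for s,q in comps(W,(H>.006)&(H<.065)&(abs(W[...,0]-.48)<.09)&(abs(W[...,1]+.37)<.08),100): print('foot',s,rect(q[:,:2]))
# finished
robot.move_gripper(0.85)
G(bp(.0608,.0027,.10),RT); f0=F()
L(bp(.0608,.0027,.02),RT,.12); L(bp(.0608,.0027,.003),RT,.04); print('f',F()-f0)
robot.move_gripper(0); print(robot.read_grip_width()*88,F()-f0)
L(bp(.064,.0027,.006),RT,.03); L(bp(.075,.0027,.12),RT,.15); print(robot.read_grip_width()*88,F()-f0,robot.read_t())
E
```

```text
[ 0.57404479 -0.02397267  0.0494081 ]
bar [ 248   98   28   89 2347] (array([ 0.48203998, -0.37335947]), array([99.09351349, 29.50954247]), 4.297243118286133) [ 0.48312915 -0.37316586  0.04889804]
foot [312  72  19  19 234] (array([ 0.56006232, -0.43954666]), array([20.90774727, 19.50511742]), 89.63463592529297)
foot [ 224   98   74   89 6007] (array([ 0.48244849, -0.37296082]), array([100.59190369,  90.09352112]), 4.488996982574463)Traceback (most recent call last):
  File "<stdin>", line 10, in <module>
  File "h.py", line 42, in L
    robot.servo_line(np.array(p)+OFF*Rc[:,2],R,speed)
    ~~~~~~~~~~~~~~~~^^^^^^^^^^^^^^^^^^^^^^^^^^^^^^^^^
rig.Unreachable: the arm cannot follow that straight line within its joint ranges
```

```bash
python3 - <<'E'
from h import *
print(robot.read_qpos(),tip())
R2=np.stack([-B[:,0],B[:,1],-B[:,2]],1)
for n,R in(('A',RT),('B',R2)):
  for y in (-.175,-.06,.0027,.06,.175):
    for x in(.045,.062):
      for z in (.003,.05,.10,.15):
        q=robot.ik(bp(x,y,z)+OFF*R[:,2],R); print(n,y,x,z,None if q is None else np.round(q).tolist()) if (z in(.003,.1)) else 0
E
```

```text
[ 20.68567003   2.72764883 -42.9669027   18.66043616 -22.27898515
  56.80216168] [ 0.58884056 -0.02090757  0.16572441]
A -0.175 0.045 0.003 [-2.0, 17.0, -30.0, -7.0, -19.0, 101.0]
A -0.175 0.045 0.1 [-2.0, 7.0, -30.0, -5.0, -29.0, 99.0]
A -0.175 0.062 0.003 [-2.0, 18.0, -28.0, -6.0, -20.0, 100.0]
A -0.175 0.062 0.1 [-2.0, 8.0, -28.0, -4.0, -30.0, 99.0]
A -0.06 0.045 0.003 None
A -0.06 0.045 0.1 [13.0, 3.0, -41.0, 10.0, -23.0, 71.0]
A -0.06 0.062 0.003 [11.0, 15.0, -44.0, 22.0, -8.0, 62.0]
A -0.06 0.062 0.1 [13.0, 4.0, -38.0, 10.0, -24.0, 73.0]
A 0.0027 0.045 0.003 None
A 0.0027 0.045 0.1 [21.0, 2.0, -46.0, 20.0, -21.0, 55.0]
A 0.0027 0.062 0.003 None
A 0.0027 0.062 0.1 [21.0, 3.0, -43.0, 19.0, -22.0, 57.0]
A 0.06 0.045 0.003 None
A 0.06 0.045 0.1 [27.0, 1.0, -49.0, 29.0, -20.0, 41.0]
A 0.06 0.062 0.003 None
A 0.06 0.062 0.1 [27.0, 2.0, -46.0, 26.0, -22.0, 44.0]
A 0.175 0.045 0.003 None
A 0.175 0.045 0.1 [39.0, 3.0, -50.0, 39.0, -22.0, 20.0]
A 0.175 0.062 0.003 None
A 0.175 0.062 0.1 [39.0, 4.0, -47.0, 37.0, -23.0, 23.0]
B -0.175 0.045 0.003 [-2.0, 17.0, -30.0, -7.0, -19.0, -79.0]
B -
[... 172 characters left out ...]
]
B -0.06 0.045 0.003 None
B -0.06 0.045 0.1 [13.0, 3.0, -41.0, 10.0, -23.0, -109.0]
B -0.06 0.062 0.003 [11.0, 15.0, -44.0, 22.0, -8.0, -118.0]
B -0.06 0.062 0.1 [13.0, 4.0, -38.0, 10.0, -24.0, -107.0]
B 0.0027 0.045 0.003 None
B 0.0027 0.045 0.1 [21.0, 2.0, -46.0, 20.0, -21.0, -125.0]
B 0.0027 0.062 0.003 None
B 0.0027 0.062 0.1 [21.0, 3.0, -43.0, 19.0, -22.0, -123.0]
B 0.06 0.045 0.003 None
B 0.06 0.045 0.1 [27.0, 1.0, -49.0, 29.0, -20.0, -139.0]
B 0.06 0.062 0.003 None
B 0.06 0.062 0.1 [27.0, 2.0, -46.0, 26.0, -22.0, -136.0]
B 0.175 0.045 0.003 None
B 0.175 0.045 0.1 [39.0, 3.0, -50.0, 39.0, -22.0, -160.0]
B 0.175 0.062 0.003 None
B 0.175 0.062 0.1 [39.0, 4.0, -47.0, 37.0, -23.0, -157.0]
```

Full tilt runs joint 5 into its limit. The pads grip the side faces, so the tool may pitch relative to the plaque. I'll find a tool tilt that works on the board, table and rest.

```bash
cat >> h.py <<'E'
def pitchR(psi,t,flip=False):
    """tool x along horizontal yaw psi(deg), tool pitched by t rad (t=.42: square to board face)"""
    b=boardR(np.radians(psi),t); s=-1 if flip else 1
    return np.stack([s*b[:,0],-s*b[:,1],-b[:,2]],1)
E
python3 - <<'E'
from h import *
tab={'d':(.4365,.2008,-1.7),'a':(.438,.062,-11),'b':(.431,-.066,10.2),'c':(.4592,-.1907,-10.4),'rest':(.482,-.373,4.4)}
for t in (.3,.24,.2,.15,.1,.05,0):
    R=pitchR(3.45,t)
    o=[]
    for y in (-.175,-.06,.0027,.06,.175):
        for x in(.04,.06):
            for z in (.005,.1):
                q=robot.ik(bp(x,y,z)+OFF*R[:,2],R); o.append('-' if q is None else str(int(-q[4])))
    r=[]
    for k,(x,y,a) in tab.items():
        R=pitchR(a,t-.42)
        for z in (.005,.1):
            q=robot.ik(np.array([x,y,z+(.05 if k=='rest' else 0)])+OFF*R[:,2],R); r.append('-' if q is None else str(int(-q[4])))
    print(t,' '.join(o),'|',' '.join(r))
E
```

```text
0.3 27 37 29 39 22 34 24 35 19 32 22 34 18 32 21 34 18 33 21 34 | 43 55 41 54 40 54 43 56 53 64
0.24 32 42 34 43 28 39 30 40 26 38 28 39 25 38 28 39 26 38 28 40 | 47 59 46 58 44 57 48 60 57 67
0.2 35 45 37 46 31 42 33 44 30 41 32 43 30 41 32 43 30 41 32 43 | 50 62 49 61 47 60 51 63 59 70
0.15 39 48 41 50 36 46 38 48 35 46 37 47 35 45 37 47 35 46 37 47 | 54 65 52 64 50 63 54 66 62 72
0.1 43 52 45 53 40 50 42 52 40 50 42 51 39 49 41 51 40 50 42 51 | 58 68 56 67 53 66 58 69 65 75
0.05 47 55 48 57 44 54 46 55 44 53 46 55 44 53 46 55 44 54 46 55 | 61 72 59 70 57 69 61 72 67 78
0 50 59 52 60 49 58 51 59 48 57 50 59 48 57 50 59 49 58 50 59 | 65 75 63 73 60 71 65 75 70 80
```

```bash
cat >> h.py <<'E'
TB=.24; HT=.005
RB=pitchR(3.45,TB)
E
python3 - <<'E'
from h import *
robot.move_gripper(0.85)
x,y=.0608,.0027
G(bp(x,y,.10),RB); f0=F()
L(bp(x,y,.03),RB,.12); L(bp(x,y,HT),RB,.05); print('f',F()-f0)
robot.move_gripper(0); print(robot.read_grip_width()*88,F()-f0)
L(bp(x+.003,y,HT+.004),RB,.04); L(bp(x+.01,y,.12),RB,.15); print(robot.read_grip_width()*88)
RR=pitchR(4.4,TB-.42); T=np.array([.482,-.373,.050+HT])
G(T+[0,0,.10],RR); robot.dwell(.2); f0=F()
L(T+[0,0,.008],RR,.12)
print(guarded(T,np.array([0,0,-1.]),-.008,.004,.0015,5,f0),tip(),F()-f0)
robot.move_gripper(0.75); L(T+[0,0,.10],RR,.12); G([.40,-.372,.24],down(-86.5))
im,d,W=wrist('wr2'); H=W[...,2]
for s,q in comps(W,(H>.062)&(H<.09)&(abs(W[...,0]-.48)<.09)&(abs(W[...,1]+.37)<.08),100): print('fin on rest',s,rect(q[:,:2]),np.median(q,0),np.linalg.lstsq(np.c_[q[:,:2],np.ones(len(q))],q[:,2],rcond=None)[0])
print(robot.read_t())
E
```

```text
f [ 0.17291456 -0.77556847  0.84513496]
50.00027276822613 [-1.18292147  0.15224276  2.80962936]
50.10074857344021
(0.0009999999999999992, np.float64(6.11225258357624)) [ 0.48222769 -0.37309846  0.0549971 ] [-1.86961259  2.29464748  6.11225258]
fin on rest [ 240   55   47  103 4622] (array([ 0.48232574, -0.37343036]), array([116.06091309,  50.38215256]), 4.263624668121338) [ 0.48145687 -0.3735244   0.07221981] [ 0.00270181 -0.00431407  0.06764966]
51.0083
```

View pics/wr2.png

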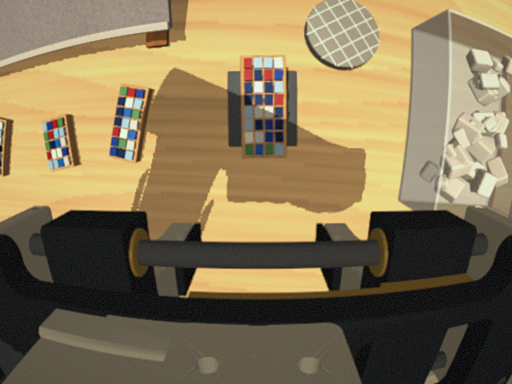

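The finished mosaic lies centred and level on the rest, within about 0.5 mm. Next I'll place the new ones, re-measuring each just before grasping, starting with c.

```bash
cat >> h.py <<'E'
DIM={'a':(100,46),'b':(80,50),'c':(104,44),'d':(90,46)}
def find(x,y,name):
    G([x-.05,y,.22],down(-86.5)); im,d,W=wrist(); H=W[...,2]; best=None
    for s,q in comps(W,(H>.012)&(H<.035)&(abs(W[...,0]-x)<.10)&(abs(W[...,1]-y)<.11),300):
        c,sz,a=rect(q[:,:2]); e=abs(sz-DIM[name]).max()
        if e<6 and (best is None or e<best[3]): best=(c,sz,a,e)
    print(name,best); return best
def place(name,x,y,slot):
    c,sz,a,e=find(x,y,name)
    R=pitchR(a,TB-.42); T=np.array([c[0],c[1],HT])
    robot.move_gripper(0.85); G(T+[0,0,.08],R); f0=F(); L(T+[0,0,.02],R,.12); L(T,R,.05); print(' down',np.round(F()-f0,1))
    robot.move_gripper(0); w=robot.read_grip_width()*88; L(T+[0,0,.12],R,.15); print(' width',w,robot.read_grip_width()*88)
    if robot.read_grip_width()*88<35: return
    l=DIM[name][0]/2000
    G(bp(l+.012,slot,.09),RB); robot.dwell(.15); f0=F()
    L(bp(l+.008,slot,HT+.004),RB,.12)
    u=-B[:,0]; P=bp(l,slot,HT+.002)
    L(bp(l+.006,slot,HT+.002),RB,.05)
    r=guarded(P,u,-.005,.006,.0015,4,f0); print(' ledge',r)
    P=bp(l-r[0]+.0005,slot,HT); r2=guarded(P,-B[:,2],-.002,.005,.0015,4,f0); print(' face',r2,np.round(B.T@(F()-f0),1))
    robot.move_gripper((w+9)/88); Q=tip(); L(Q+B[:,2]*.10,RB,.15); print(' t',robot.read_t())
E
python3 - <<'E'
from h import *
place('c',.459,-.190,-.172)
G(bp(.06,-.12,.16),RB); im,d,W=wrist('wc')
E
```

```text
c (array([ 0.45844757, -0.1914809 ]), array([104.44135284,  44.1652298 ]), -9.620887756347656, np.float64(0.44135284423828125))
 down [ 1.   0.7 -0.4]
 width 43.767588411959565 43.927843788636686
 ledge (0.0025, np.float64(5.134682447438928))
 face (0.001, np.float64(13.257944524508881)) [ 5.4  3.1 13.3]
 t 60.8583
```

View pics/wc.png

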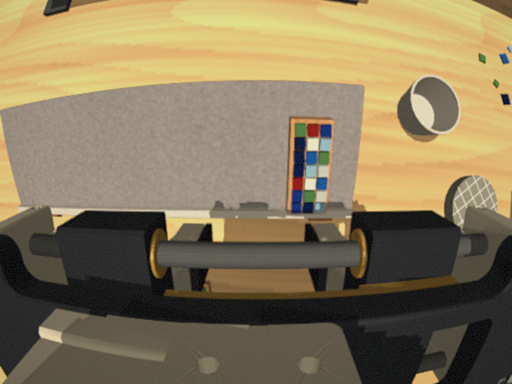

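Mosaic c sits straight against the ledge at px (312,165), well clear of the board's right end. Now the other three.

```bash
python3 - <<'E'
from h import *
place('b',.431,-.066,-.058)
place('a',.438,.062,.058)
place('d',.4365,.2008,.172)
G(bp(.06,0,.18),RB); im,d,W=wrist('wd'); Lc=(W-OB)@B; Lc[np.isnan(Lc)]=9
for s,q in comps(Lc,(Lc[...,2]>.013)&(Lc[...,2]<.035)&(abs(Lc[...,0]-.07)<.08)&(abs(Lc[...,1])<.25),200):
    c,sz,a=rect(q[:,:2]); print((c*1000).round(1),sz.round(1),round(a,2),'low edge',(c[0]*1000-sz[0]/2).round(1),'top',np.median(q[:,2]), np.percentile(q[:,2],[5,95]))
print(robot.read_t())
E
```

```text
b (array([ 0.4305097 , -0.06699812]), array([80.14404297, 50.06624222]), 11.057256698608398, np.float64(0.14404296875))
 down [-0.3  0.7 -0.1]
 width 49.96468104087947 50.04909108881031
 ledge (0.0025, np.float64(5.017353443186709))
 face (0.001, np.float64(14.171243643215341)) [ 4.6  1.  14.2]
 t 71.3833
a (array([0.42799194, 0.08728362]), array([100.13241577,  46.78072739]), -10.767265319824219, np.float64(0.7807273864746094))
 down [ 0.2 -0.4 -0.7]
 width 45.730438844557824 45.918623248912596
 ledge (0.001, np.float64(4.066259535850962))
 face (0.001, np.float64(15.373268628099636)) [ 1.9  0.1 15.4]
 t 81.2667
d (array([0.43590857, 0.20070859]), array([90.11397552, 46.20549393]), -0.8440933227539062, np.float64(0.20549392700195312))
 down [0.2 0.7 0. ]
 width 46.11688173060524 46.07327163364874
 ledge (0.0025, np.float64(7.047867525537235))
 face (0.001, np.float64(12.110284679338568)) [ 5.  -0.5 12.1]
 t 91.5083
[50.1 57.6] [99.6 46.7] 0.23 low edge 0.3 top 0.023063892270933566 [0.01689055 0.02463634]
[  52.2 -172.2] [103.7  44.8] 0.28 low edge 0.4 top 0.023062418748130035 [0.0163674  0.02469168]
[ 45.5 171.6] [89.6 46.9] 0.47 low edge 0.7 top 0.02297765514704012 [0.01636426 0.02457738]
[ 40.1 -58.2] [80.  50.7] -0.59 low edge 0.1 top 0.023105220405041642 [0.01686231 0.02465004]
92.3417
```

View pics/wd.png

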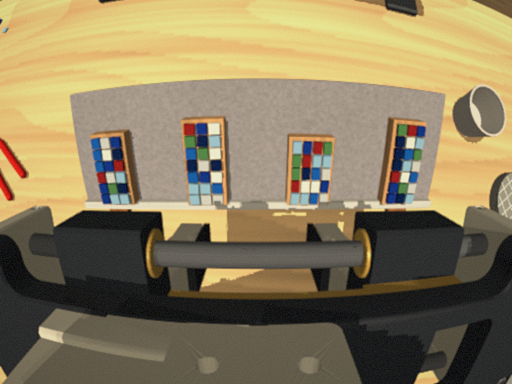

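All four are flat against the ledge (one had been knocked aside and was re-measured). Now the dimmer to the mark.

```bash
cat >> h.py <<'E'
def dim(n=None):
    G([.43,.345,.20],down(-88)); im,d,W=wrist(n); H=W[...,2]
    for lo,t in((.038,'grip'),(.007,'track')):
        for s,q in comps(W,(H>lo)&(H<.065)&(W[...,0]<.54)&(abs(W[...,1]-.36)<.12),60):
            c,sz,a=rect(q[:,:2]); print(t,c.round(4),sz.round(1),round(a,1))
            if t=='grip': g=c
    hsv=cv2.cvtColor(im,cv2.COLOR_RGB2HSV)
    k=W[...,0]; m=(H>.006)&(H<.02)&(k>.428)&(k<.447)&(abs(W[...,1]-.33)<.05)
    for s,q in comps(W,m,20): c,sz,a=rect(q[:,:2]); print('tab',c.round(4),sz.round(1),round(a,1),np.median(q[:,:2],0).round(4))
    return g
E
python3 - <<'E'
from h import *
robot.move_gripper(1.0); g=dim(); R=down(-88)
T=np.array([g[0],g[1],.022]); G(T+[0,0,.08],R); f0=F(); L(T+[0,0,.015],R,.12); L(T,R,.05); print(F()-f0)
robot.move_gripper(0); print(robot.read_grip_width()*88,tip(),F()-f0)
L(tip()+.08*np.array([.035,-.9994,0]),R,.06); robot.dwell(.2); print(tip(),F()-f0)
robot.move_gripper(0.7); L(tip()+[0,0,.12],R,.15); dim('wm'); print(robot.read_t())
E
```

```text
grip [0.4726 0.4093] [27.4 20.9] 1.7
track [0.4615 0.3492] [170.8  65.6] -88.6
tab [0.4381 0.328 ] [17.7  6. ] 2.3 [0.4376 0.3285]
[0.65600669 0.37330792 0.36890352]
19.70549595943947 [0.47259121 0.40939706 0.02199985] [ 0.00637781  0.9659862  -0.08449668]
[0.47501762 0.32867636 0.02195275] [-5.12403933 -1.12645994  3.76785628]
grip [0.4745 0.3285] [27.2 19.8] 2.8
track [0.4616 0.3491] [169.6  65.6] -88.6
tab [0.438  0.3282] [17.2  6. ] 3.0 [0.4369 0.3286]
101.3417
```

View pics/wm.png

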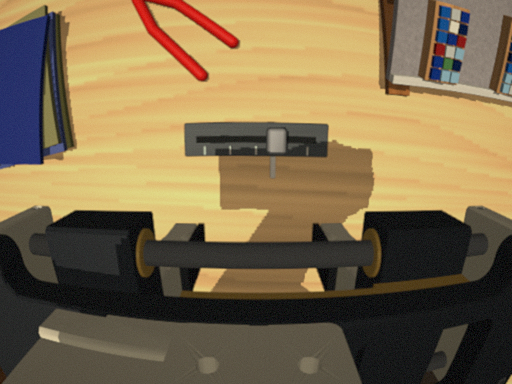

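The grip stands beside the white tab, within about 1 mm (grip px 277, tab px 273, mostly height parallax). Retract and hand in.

```bash
python3 - <<'E'
from h import *
robot.move_gripper(1.0); G([.40,0.1,.30],down(-88)); robot.dwell(.5)
im,d=grab('scene'); W=cloud('scene',d); H=W[...,2]
for s,q in comps(W,(H>.062)&(H<.09)&(abs(W[...,0]-.48)<.09)&(abs(W[...,1]+.37)<.08),30): print('fin',rect(q[:,:2]))
print(robot.read_t()); print(robot.job_done())
E
```

```text
fin (array([ 0.48241656, -0.37137048]), array([121.84065247,  50.88202667]), 3.5808520317077637)
103.6167
the job is handed in; nothing more can be done
None
```

I've handed in the job at 103.6 s, with every step done in the order asked: the finished mosaic is level and centred on the rest, all four new mosaics are flat against the ledge, and the dimmer is within about 1 mm of the white mark; the verdict was not shown.

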